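Find and pull the perished rubber mount with a hardness gauge

ROBOT

A 6-joint arm with a two-finger parallel gripper is mounted at the origin on a cart in front of the work surface, level with it; the furniture and walls round the work are solid. World frame = base frame: x ahead of the robot, y to its left, z up, the work surface at z = 0. Lengths are in m, angles in rad, forces in N, time in s.
With the tool pointing down it reaches from about 0.375 to 0.9 m from the base axis. Payload 3.1 kg.
Tool frame: the origin (TCP) lies where the fingers leave the gripper's body, on its centre line; the fingertips stand 73 mm ahead of it and the grasp point (between the pads) lies 54 mm ahead of it (ctrl.tcp_to_tips is the distance from the TCP to the fingertips, in m); z points along the fingers, y is the line along which they close (so a half turn about z gives the same grasp; the last joint's range is limited). The gripper opens to 85 mm and grips with 20 to 120 N. Pads are 22 mm wide; open, the fingers measure 114 mm over their backs; the gripper's body (76 mm by 85 mm) begins 54 mm behind the grasp point. The pads swing forward as they close: fully open they stand 13 mm farther back than shut.
Start: joints at [-1.468, 0.527, 1.433, -0, 1.181, -0.178], TCP at [0.173, -0.6, 0.304] pointing down, gripper open.
Joint ranges: [-3.08, 3.08], [-0.75, 2.2], [0.22, 2.44], [-1.43, 4.57], [0, 2.65], [-2.85, 2.85]. Speed limits (rad/s): [2.79, 2.79, 3.14, 3.14, 3.14, 3.14].

INTERFACE

Orientations are given as a rotation vector (axis times angle).
In Python, from cell import monitor, snapshot, calibration, close_job, ctrl gives the robot as it stands. The module is installed in compiled form; this text tells all that it offers.
- The arm moves only by the shell command python3 -m crank 'ROWS' [OPENING]. ROWS is a JSON list of rows, 1 to 5 of them, each written [[dx, dy, dz], [rx, ry, rz]]: dx, dy, dz in m, then a rotation vector rx, ry, rz in rad; each row shifts and turns the commanded pose from where the row before left it, along the tool's axes as they then stand; what a row does not reach is not made up. A row lasts 1/10 s, in which the tool goes at most 0.05 m and 0.15 rad, less where a joint would pass 70% of its speed; a pose out of reach is approached as far as the arm can. OPENING is the finger opening in m, set as the command begins (- or left out keeps the last). The fingers move at their own pace and stop on an object; the grip force is fixed at half the most. Time passes only in rows, so rows that do not move let the fingers close. It prints the time, the measured TCP pose, the force, the opening and the grip force at its end. Input that does not fit is refused with a message, and nothing moves.
- monitor.state(): the state, without advancing time (a new reading comes with each control period).
- snapshot(name): name is "scene" or "top" or "wrist"; returns (picture, depth): 420x560x3 uint8, red, green, blue; 420x560 float32, m along the optical axis (not along the pixel's ray), 0 where there is no reading.
- calibration(name): a dict with "mtx" (3x3 intrinsics, pixels), "cam_to_world" (4x4, takes a point from camera to world coordinates). Camera axes: x right, y down, z forward; pixel columns grow to the right and rows downward; lengths in m; the calibration is good to about 2 mm. A picture is of the moment at which its call begins: read the wrist's pose just before it. calibration takes no time and is no camera call; for the wrist camera it gives the pose at the moment of the call.
- close_job(): hands the job in; it is judged then, once.
The state is a dict: "t": time; "joint_positions": joint angles; "dq": joint speeds; "effort": joint torques, N m; "ee_pos": TCP position; "orientation": TCP orientation; "force": force on the tool from outside, world axes, zero at the start; "wrist_torque": the same for the moment, N m; "grip_width": finger opening in m; "finger_force": force on a finger pad.
Only numpy, scipy, OpenCV 4.12 (cv2) and the standard library are available. Lean on these libraries where they do the work, as an engineer would, in place of code of your own. Each camera call takes 0.05 s, during which the arm holds its last target. There are 200 camera calls.

TASK

One of the three rubber mounts on the steel rail has perished and gone soft; they look alike. Take the dial hardness gauge from its wooden stand and test them in turn from left to right: set its foot squarely on the middle of the mount's top, lean on it with about 15 N (10 to 20 N, never more than 28 N), keep it there for a full second and read the dial. Then hang the gauge back in its stand, pull the mount that read lowest out of the rail and put it in the scrap tray, leaving the other two and everything else where they are.

Things in the scene. Friction and masses are not known exactly. Their poses are not given: they have to be found in the camera images.
- gauge: Dial hardness gauge, 0.24 to 0.34 kg, hanging upright in its stand. Origin: middle of its flat foot face; z up, dial on the -x side. Steel barrel 26 mm diameter z 0 to 24 mm, collar 44 mm diameter to 29 mm, round dial case 58 mm diameter, 24 mm thick (x) z 33 to 91 mm. Its steel pin, 4 mm thick, sticks 5 mm out of the foot face; its spring takes 0.4 N to start and 6 N to push it in flush.
- gauge_grip (a point): Middle of the gauge's black grip block, 112 mm above the gauge's origin: 26 mm (x) by 30 mm (y) by 36 mm tall, 94 to 130 mm above the origin. Take it from above across its y sides, fingertips above the dial case, so that the dial stays in view.
- gauge_hand (a joint): Dial hand: 0 rad with the pin out (0 mark, lower left), clockwise as seen from the dial side, 0.94 rad per mm the pin is pushed back into the gauge, 4.71 rad with the pin flush (100 mark, lower right). Follows the pin and falls back when lifted: read it with the foot flat and the load steady. High is firm, low is soft rubber: these mounts read 3.1 to 3.7 rad if sound, about 1.9 if perished.
- stand: Gauge stand, fixed: hardwood block 76 by 76 mm on a foot plate 100 by 100 by 8 mm with four brass pins at its corners. Origin at the middle of its underside; the block's top is at z = 42 mm. A round bore of 31 mm with a chamfered mouth goes down its middle, deep enough that barrel and pin hang free.
- stand_mouth (a point): Middle of the bore's mouth on the stand's top face. The gauge hangs home with its collar on this face, so that the gauge's origin is 24 mm below this point.
- rail: Fixed steel channel, base rail of a machine, 300 mm long (y), 64 mm wide (x), 30 mm high, with three 10.5 mm holes in its top plate, 90 mm apart, and a bolt at each end. Origin at the middle of its underside; it lies across the robot's view, turned by up to 0.35 rad; +y is its left end seen from the robot.
- seat_left (a point): Centre of the rail's left (+y) hole on the rail's top face, to 1.5 mm the axis of the rubber mount that stands there. The three mounts look alike: a steel plate 50 mm in diameter and 2.5 mm thick on the rail, a black rubber cylinder 47 mm in diameter on it, and an 8 mm stud 16 mm down through the hole, with play; 0.16 kg. Flat tops 28 to 32 mm above the rail, each different: feel for them.
- seat_middle (a point): Centre of the rail's middle hole on the rail's top face, to 1.5 mm the axis of the rubber mount that stands there. Once the gauge's foot is flat, a mount gives a further 0.06 to 0.09 mm per N.
- seat_right (a point): Centre of the rail's right (-y) hole on the rail's top face, to 1.5 mm the axis of the rubber mount that stands there. To pull a mount, grasp its rubber from above, across the row, fingertips just above the rail, and lift straight up 16 mm until the stud is clear. Let go in the tray it may stand on its stud or tip over.
- tray: Scrap tray, fixed: open steel tray 160 mm (x) by 130 mm (y), 34 mm high, walls and floor 3 mm. Origin at the middle of its underside.
- screwdriver_2: Bystander: yellow screwdriver, 202 mm long. Leave it alone.
- tape_measure: Bystander: tape measure, 79 by 32 by 62 mm.
- pack_1: Bystander: clear fastener box with green ends, 73 by 60 by 26 mm.
- pack_2: Bystander: clear fastener box with yellow ends, 73 by 55 by 26 mm.
- screw_box_1: Bystander: black and orange screw carton, 121 by 66 by 35 mm.
- line_spool: Bystander: white cord spool, 53 mm in diameter, 50 mm tall.
- grommet: Bystander: black rubber grommet, 23 mm in diameter, 11 mm high.
Not all that is in view belongs to the job. Leave any turquoise look-alike of the gauge alone.

How it is judged:
On the way, in this order (a step that is already met when the one before it is completed fails the run):
1. the gauge stands squarely on the middle of the left mount (8 mm, 0.08 rad), its foot bearing on the rubber with 5 to 18.5 N (the pin takes another 2.5 to 4.5 N) for a full second (horizontal distance between gauge and seat_left below 0.008 m and angle between gauge's own z axis and vertical below 0.08 rad and (contact force between gauge and perished_mount_rubber_c0 between 5 and 18.5 N or contact force between gauge and sound_mount_a_rubber_c0 between 5 and 18.5 N or contact force between gauge and sound_mount_b_rubber_c0 between 5 and 18.5 N)), for 0.9 s.
2. the gauge stands squarely on the middle of the middle mount (8 mm, 0.08 rad), its foot bearing on the rubber with 5 to 18.5 N (the pin takes another 2.5 to 4.5 N) for a full second (horizontal distance between gauge and seat_middle below 0.008 m and angle between gauge's own z axis and vertical below 0.08 rad and (contact force between gauge and perished_mount_rubber_c0 between 5 and 18.5 N or contact force between gauge and sound_mount_a_rubber_c0 between 5 and 18.5 N or contact force between gauge and sound_mount_b_rubber_c0 between 5 and 18.5 N)), for 0.9 s.
3. the gauge stands squarely on the middle of the right mount (8 mm, 0.08 rad), its foot bearing on the rubber with 5 to 18.5 N (the pin takes another 2.5 to 4.5 N) for a full second (horizontal distance between gauge and seat_right below 0.008 m and angle between gauge's own z axis and vertical below 0.08 rad and (contact force between gauge and perished_mount_rubber_c0 between 5 and 18.5 N or contact force between gauge and sound_mount_a_rubber_c0 between 5 and 18.5 N or contact force between gauge and sound_mount_b_rubber_c0 between 5 and 18.5 N)), for 0.9 s.
At the end, for the whole second after the job is handed in: The gauge hangs upright in its stand at rest (origin within 6 mm of the bore's axis, at least 21 mm below the mouth), the perished mount lies inside the scrap tray (middle of its rubber less than 50 mm up), and the two sound mounts still stand in their holes (moved less than 6 mm, upright) (horizontal distance between gauge and stand_mouth below 0.006 m and z of gauge in the frame of stand_mouth below -0.021 m and angle between each of gauge, sound_mount_a_rubber_c0, sound_mount_b_rubber_c0's own z axis and vertical below 0.1 rad and linear speed of gauge below 0.03 m/s and x of perished_mount_rubber_c0 in the frame of tray between -0.075 and 0.075 m and y of perished_mount_rubber_c0 in the frame of tray between -0.06 and 0.06 m and height (world z) of perished_mount_rubber_c0 below 0.05 m and distance of each of sound_mount_a_rubber_c0, sound_mount_b_rubber_c0 from where it was at the start of the episode below 0.006 m); the robot touches nothing.
It fails at once if the gauge is leant on a mount with more than 28 N (its foot bearing with more than 26 N) (contact force between gauge and perished_mount_rubber_c0 above 26 N or contact force between gauge and sound_mount_a_rubber_c0 above 26 N or contact force between gauge and sound_mount_b_rubber_c0 above 26 N).
It fails at once if a sound mount is pulled out of the rail (moved more than 12 mm) (distance of any of sound_mount_a_rubber_c0, sound_mount_b_rubber_c0 from where it was at the start of the episode above 0.012 m).
It fails at once if a bystander is moved more than 30 mm (distance of any of screwdriver_2, tape_measure, pack_1, pack_2, screw_box_1, line_spool, grommet from where it was at the start of the episode above 0.03 m).
It also fails if it takes over 72 s, if anything falls off the work surface, if the arm or the gripper's body presses on something with over 40 N, if the wrist force passes 120 N, or if a joint passes its speed limit or range.

## Working session

There is one attempt and no reset: what is moved stays moved. The work goes in short steps, Python scripts to look and compute and a shell command to move; the robot and the scene stay as the last step left them, time stands still between calls to the robot, and variables do not carry over. Pictures are saved under pics/ and viewed, at most 14 in all, crops included, and the job is handed in when it is done.

```bash
mkdir -p pics; cat > h.py <<'E'
import numpy as np, cv2
from cell import monitor, snapshot, calibration, ctrl
def pts(name, d):
    c=calibration(name); K=c["mtx"]; T=c["cam_to_world"]
    v,u=np.mgrid[0:d.shape[0],0:d.shape[1]]
    P=np.stack([(u-K[0,2])/K[0,0]*d,(v-K[1,2])/K[1,1]*d,d],-1)
    W=P@T[:3,:3].T+T[:3,3]; W[d==0]=np.nan
    return W
def save(n,p): cv2.imwrite("pics/"+n+".png",cv2.cvtColor(p,cv2.COLOR_RGB2BGR))
E
python3 - <<'E'
from h import *
for n in("scene","top"):
    p,d=snapshot(n); save(n+"0",p); np.savez(n+"0.npz",p=p,d=d,W=pts(n,d))
    print(calibration(n))
s=monitor.state(); print(s)
E
```

```text
{'mtx': array([[518.47376201,   0.        , 284.36479648],
       [  0.        , 518.47376201, 205.28085044],
       [  0.        ,   0.        ,   1.        ]]), 'cam_to_world': array([[ 0.16554317, -0.56999015,  0.80480227, -1.11103435],
       [-0.98591931, -0.11520734,  0.12120388, -0.1746225 ],
       [ 0.02363411, -0.81353457, -0.58103608,  1.28761599],
       [ 0.        ,  0.        ,  0.        ,  1.        ]])}
{'mtx': array([[479.81966487,   0.        , 285.0309732 ],
       [  0.        , 479.81966487, 202.33636952],
       [  0.        ,   0.        ,   1.        ]]), 'cam_to_world': array([[-0.17996822, -0.81332139,  0.5532809 , -0.4071924 ],
       [-0.98366234,  0.15134649, -0.09748146,  0.26007236],
       [-0.00445337, -0.56178515, -0.82727118,  1.56356589],
       [ 0.        ,  0.        ,  0.        ,  1.        ]])}
{'t': 0.1, 'joint_positions': array([-1.46847579e+00,  5.28374552e-01,  1.43379002e+00, -1.43566173e-05,
        1.18143778e+00, -1.78479947e-01]), 'dq': array([-0.00131415, -0.00213205, -0.00440597,  0.0014946 ,  0.00052929,
       -0.00298162]), 'effort': array([ 3.99702424e-05, -4.43306029e+01, -1.78585392e+01, -1.18336948e-04,
        3.90519679e-03, -1.69060951e-05]), 'ee_pos': array([ 0.1731866 , -0.59998552,  0.30302548]), 'orientation': array([-3.10868941e+00, -4.39360073e-01, -9.92786673e-05]), 'force': array([-0.93200215, -0.26067464,  0.28348857]), 'wrist_torque': array([-0.015487  , -0.00363328,  0.03590122]), 'finger_force': 0.0, 'grip_width': 0.08570269864347729}
```

View pics/top0.png

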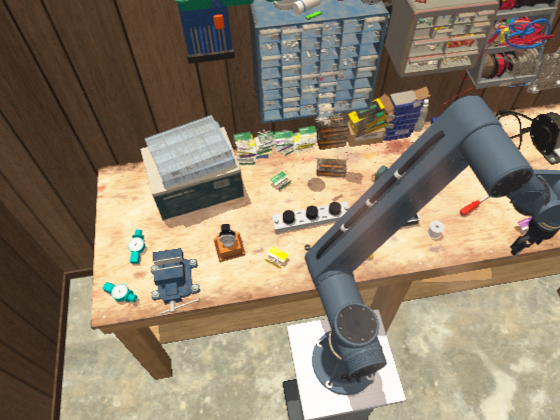

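View pics/scene0.png

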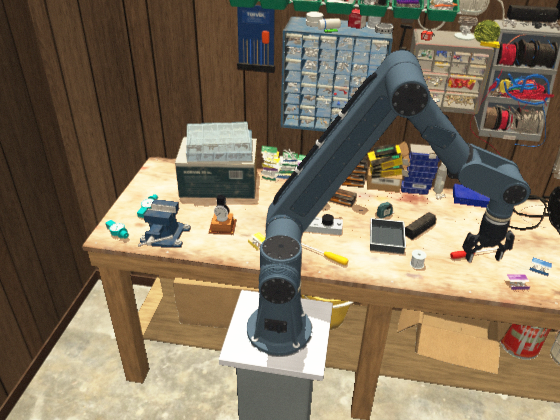

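The top view shows the gauge, with its black grip and white dial, in the orange-brown wooden stand at about (229,240). The mounts are at (289,217), (312,212) and (335,208) on the rail. The scene view shows the tray at (387,235). Two turquoise look-alikes lie at top (137,245) and (121,292), and I reject those. The only candidate left for the gauge is the one in the stand.

```bash
python3 - <<'E'
from h import *
z=np.load("top0.npz"); p,W=z["p"],z["W"]; s=np.load("scene0.npz")
hsv=cv2.cvtColor(p,cv2.COLOR_RGB2HSV)
# rail + mounts region
x,y,h=W[...,0],W[...,1],W[...,2]
v,u=np.mgrid[0:420,0:560]
R=(u>268)&(u<355)&(v>195)&(v<235)
m=R&(h>.05)&(h<.075)
n,l,st,_=cv2.connectedComponentsWithStats(m.astype(np.uint8))
for i in range(1,n):
    if st[i,4]>10: 
        q=W[l==i]; c,r=cv2.minEnclosingCircle(q[:,:2].astype(np.float32)); print("mount",st[i],c,r,np.median(q[:,2]),q.mean(0))
m=R&(abs(h-.03)<.006); q=W[m]; print("rail",m.sum(),cv2.minAreaRect(q[:,:2].astype(np.float32)),cv2.boxPoints(cv2.minAreaRect(q[:,:2].astype(np.float32))))
G=(u>200)&(u<250)&(v>215)&(v<270)
m=G&(abs(h-.042)<.008); q=W[m]; print("block",m.sum(),cv2.minAreaRect(q[:,:2].astype(np.float32)))
m=G&(h>.09); q=W[m]; print("gauge",m.sum(),q.min(0),q.max(0))
m=G&(h>.125); q=W[m]; print("grip top",m.sum(),q.min(0),q.max(0),q.mean(0),cv2.minAreaRect(q[:,:2].astype(np.float32)))
W2=s["W"]; m=np.zeros((420,560),bool); m[212:258,362:412]=1; m&=abs(W2[...,2]-.034)<.004; q=W2[m]; print("tray",m.sum(),cv2.minAreaRect(q[:,:2].astype(np.float32)))
m=np.zeros((420,560),bool); m[190:240,205:240]=1; m2=m&(W2[...,2]>.125);q=W2[m2];print("grip scene",m2.sum(),q.min(0),q.max(0),q.mean(0),cv2.minAreaRect(q[:,:2].astype(np.float32)))
a=cv2.resize(p[200:275,200:360],None,fx=4,fy=4,interpolation=cv2.INTER_CUBIC); b=cv2.resize(s["p"][185:260,200:360],None,fx=4,fy=4,interpolation=cv2.INTER_CUBIC)
save("crop1",np.vstack([a,b]))
E
```

```text
mount [330 202  12  11 103] (0.5463733673095703, -0.10058704018592834) 0.02369796670973301 0.05636546538396914 [ 0.54579133 -0.09976142  0.05662371]
mount [306 206  13  11 108] (0.5435932874679565, -0.01053425669670105) 0.024541100487113 0.05918635408906814 [ 0.54315517 -0.01028834  0.05922656]
mount [283 210  12  12 109] (0.5417150855064392, 0.08053722232580185) 0.025040436536073685 0.05828371526972753 [0.5396702 0.0806775 0.0583656]
rail 650 ((0.5439464449882507, -0.010577946901321411), (0.07055259495973587, 0.3016180992126465), 2.1760365962982178) [[ 0.5029694   0.13878292]
 [ 0.5144218  -0.16261768]
 [ 0.5849235  -0.15993881]
 [ 0.57347107  0.14146179]]
block 233 ((0.4783461391925812, 0.313681423664093), (0.08231885731220245, 0.07632804661989212), 5.4635233879089355)
gauge 166 [0.46082013 0.28825523 0.09002908] [0.49619827 0.3396337  0.15594541]
grip top 84 [0.46082013 0.29819221 0.12692592] [0.49619827 0.32991644 0.15594541] [0.47535133 0.31374512 0.14129852] ((0.4782722592353821, 0.3145065903663635), (0.031890325248241425, 0.03321302309632301), 83.19287109375)
tray 178 ((0.5503932237625122, -0.3497501015663147), (0.15970301628112793, 0.22929447889328003), 87.8866958618164)
grip scene 69 [0.45747274 0.29704109 0.12541752] [0.49753987 0.32983997 0.1499976 ] [0.47360873 0.31211219 0.13873464] ((0.4787134826183319, 0.3129919469356537), (0.03374585881829262, 0.03619266673922539), 77.85674285888672)
```

View pics/crop1.png

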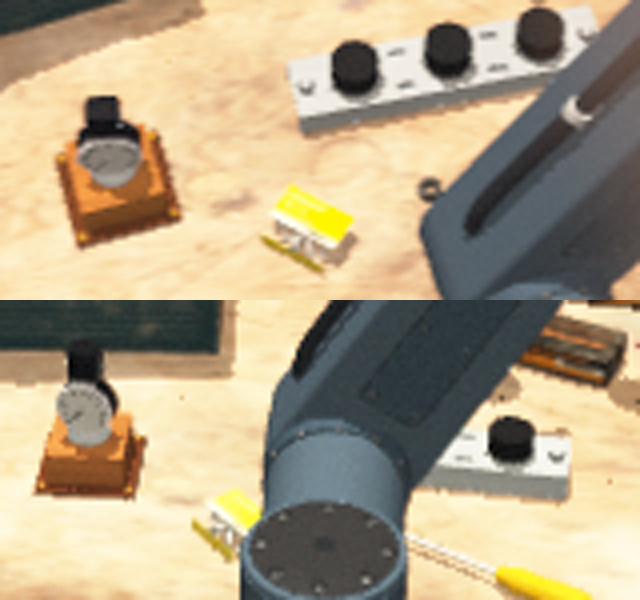

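The crop confirms a black grip over a white dial at top crop px (105,125), with the dial facing the robot. The two turquoise ones are excluded. Next I swing across towards the gauge.

```bash
python3 -m crank '[[[0.045,0,0],[0,0,0.14]],[[0.045,0,0],[0,0,0.14]],[[0.018,-0.042,0],[0,0,0]],[[0.018,-0.042,0],[0,0,0]],[[0.018,-0.042,0],[0,0,0]]]' 0.085; python3 -m crank '[[[0.018,-0.042,0],[0,0,0]],[[0.018,-0.042,0],[0,0,0]],[[0.018,-0.042,0],[0,0,0]],[[0.018,-0.042,0],[0,0,0]],[[0.018,-0.042,0],[0,0,0]]]'; python3 -m crank '[[[0.018,-0.042,0],[0,0,0]],[[0,-0.045,0],[0,0,0]],[[0,-0.045,0],[0,0,0]],[[0,-0.045,0],[0,0,0]],[[0,-0.045,0],[0,0,0]]]'
python3 - <<'E'
from h import *
s=monitor.state(); print(s["ee_pos"],s["orientation"]); print(calibration("wrist")["cam_to_world"].round(3))
E
```

```text
t: 0.6
ee_pos: [0.3155, -0.4538, 0.3032]
orientation: [-3.14, -0.001, 0.001]
force: [0.6, -0.3, -0.1]
grip_width: 0.0852
finger_force: 0.0
t: 1.1
ee_pos: [0.405, -0.2437, 0.3037]
orientation: [-3.141, -0.0, 0.0]
force: [0.8, 0.1, -0.2]
grip_width: 0.0851
finger_force: 0.0
t: 1.6
ee_pos: [0.4221, -0.0218, 0.3038]
orientation: [-3.141, -0.001, 0.0]
force: [1.1, 0.6, 0.1]
grip_width: 0.0851
finger_force: 0.0
[ 0.42210045 -0.02177774  0.303762  ] [-3.14135940e+00 -6.34100461e-04  4.65217524e-04]
[[ 0.001 -0.954 -0.299  0.498]
 [-1.    -0.001 -0.    -0.021]
 [-0.     0.299 -0.954  0.373]
 [ 0.     0.     0.     1.   ]]
```

```bash
python3 -m crank '[[[0.04,0,0],[0,0,0]],[[0.04,0,0],[0,0,0]],[[0.02,0,0],[0,0,0]],[[0,0,0],[0,0,0]],[[0,0,0],[0,0,0]]]' | head -2
python3 - <<'E'
from h import *
s=monitor.state(); c=calibration("wrist");p,d=snapshot("wrist"); W=pts("wrist",d); save("w1",p); np.savez("w1.npz",p=p,d=d,W=W,T=c["cam_to_world"],K=c["mtx"])
h=W[...,2]
print(s["ee_pos"])
for lo,hi in((.05,.075),(.024,.036)):
  n,l,st,_=cv2.connectedComponentsWithStats(((h>lo)&(h<hi)).astype(np.uint8))
  for i in range(1,n):
    if st[i,4]>400:
        q=W[l==i]; c,r=cv2.minEnclosingCircle(q[:,:2].astype(np.float32)); print(st[i],np.round(c,4),round(r,4),np.median(q[:,2]).round(4),cv2.minAreaRect(q[:,:2].astype(np.float32)))
E
```

```text
t: 2.1
ee_pos: [0.5217, -0.0232, 0.3032]
[ 0.52165373 -0.02324069  0.30315439]
[ 329  142   48   47 1710] [ 0.549  -0.0983] 0.0236 0.0573 ((0.5489287376403809, -0.09810593724250793), (0.046124331653118134, 0.04621325805783272), 38.67194366455078)
[ 239  145   47   47 1714] [ 0.5455 -0.0084] 0.0235 0.0603 ((0.5462111234664917, -0.007946368306875229), (0.04556902125477791, 0.045748814940452576), 0.6856608986854553)
[ 150  149   47   46 1716] [0.5423 0.0812] 0.0235 0.0587 ((0.5423205494880676, 0.08113304525613785), (0.04592044651508331, 0.04574090987443924), 86.3990707397461)
[ 488  102   72  151 1869] [ 0.5281 -0.309 ] 0.0907 0.0337 ((0.5282965898513794, -0.3114619255065918), (0.16572824120521545, 0.08784572780132294), 2.0987324714660645)
[  122   129   283    69 10859] [ 0.5451 -0.0083] 0.1529 0.0289 ((0.5454041361808777, -0.008235171437263489), (0.06439950317144394, 0.3008807301521301), 2.1323611736297607)
[  0 185  29  66 596] [0.4838 0.2784] 0.038 0.0299 ((0.483852356672287, 0.2782989740371704), (0.07588644325733185, 0.00413115881383419), 6.297884941101074)
[ 108  251   53   43 1074] [0.4113 0.1515] 0.0319 0.0255 ((0.410443514585495, 0.15205690264701843), (0.05359718203544617, 0.03841220214962959), 48.49773025512695)
```

View pics/w1.png

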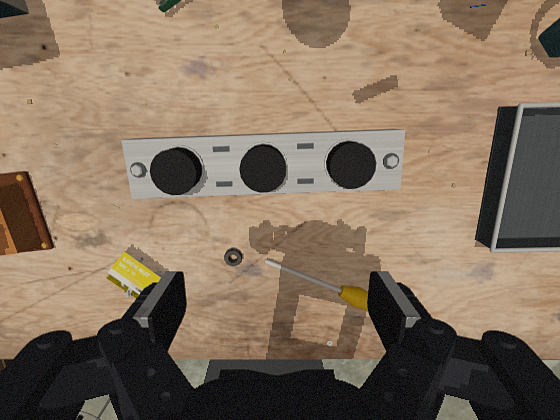

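The wrist view shows the mounts at (176,171), (263,168) and (352,165) on the rail. The tray is at the right edge from (490,105), and the stand at the left edge (20,215).

```bash
python3 -m crank '[[[-0.008,-0.042,0],[0,0,0]],[[-0.008,-0.042,0],[0,0,0]],[[-0.008,-0.042,0],[0,0,0]],[[-0.008,-0.042,0],[0,0,0]],[[-0.008,-0.042,0],[0,0,0]]]' | head -2;python3 -m crank '[[[-0.008,-0.042,0],[0,0,0]],[[-0.008,-0.042,0],[0,0,0]],[[-0.008,-0.042,0],[0,0,0]],[[0,0,0],[0,0,0]],[[0,0,0],[0,0,0]]]' | head -2
python3 - <<'E'
from h import *
s=monitor.state(); p,d=snapshot("wrist"); W=pts("wrist",d); save("w2",p)
h=W[...,2]
print(s["ee_pos"])
for lo,hi in((.143,.155),(.037,.047),(.004,.012)):
  n,l,st,_=cv2.connectedComponentsWithStats(((h>lo)&(h<hi)).astype(np.uint8))
  for i in range(1,n):
    if st[i,4]>400:
        q=W[l==i]; print(st[i],np.median(q[:,2]).round(4),cv2.minAreaRect(q[:,:2].astype(np.float32)))
E
```

```text
t: 2.65
ee_pos: [0.4803, 0.1873, 0.304]
t: 3.15
ee_pos: [0.4568, 0.3123, 0.3037]
[0.45680904 0.31227593 0.30374329]
[ 252  171   42   37 1327] 0.1465 ((0.4809340536594391, 0.31523144245147705), (0.029815806075930595, 0.026103558018803596), 84.35081481933594)
[ 233  127   80   80 2654] 0.0409 ((0.4806291162967682, 0.31518396735191345), (0.0764143243432045, 0.07607915997505188), 6.48049259185791)
[ 57 203  73  75 616] 0.0419 ((0.4100011885166168, 0.49884873628616333), (0.10430310666561127, 0.050533875823020935), 34.92951965332031)
[ 225  114   95   94 2017] 0.0066 ((0.4808672070503235, 0.3152461647987366), (0.0996909886598587, 0.09978649765253067), 6.565887451171875)
[ 64 181 111  35 456] 0.0103 ((0.45190665125846863, 0.4949897527694702), (0.12784911692142487, 0.033036164939403534), 71.1054458618164)
```

View pics/w2.png

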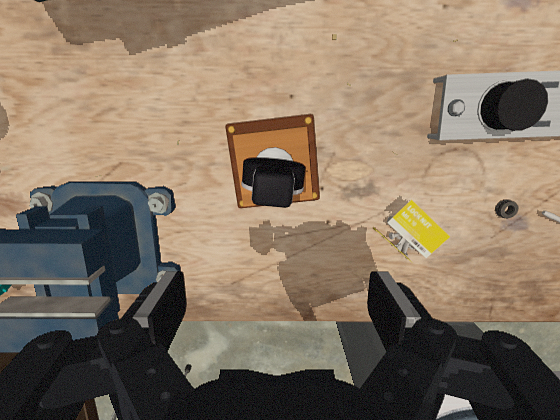

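The gauge grip top is at (272,185), with its centre at (0.481, 0.315) and a yaw of about -0.10. The stand is concentric with it. The dial faces the robot, so I'll grasp with a half turn. That puts the wrist camera on the dial side and is also easier on joint 6.

```bash
cat >> h.py <<'E'
def to(x,y,z,yaw):
    from scipy.spatial.transform import Rotation as Ro
    s=monitor.state(); R=Ro.from_rotvec(s["orientation"]); g=Ro.from_euler("z",yaw)*Ro.from_rotvec([np.pi,0,0])
    print("tool d",(R.inv().apply(np.array([x,y,z])-s["ee_pos"])).round(4),"rot",(R.inv()*g).as_rotvec().round(4),"at",s["ee_pos"].round(4),"F",s["force"].round(2),"q6",s["joint_positions"][5].round(2),"w",round(s["grip_width"],4),"t",s["t"])
E
for i in 1 2 3 4; do python3 -m crank '[[[0,0,0],[0,0,-0.15]],[[0,0,0],[0,0,-0.15]],[[0,0,0],[0,0,-0.15]],[[0,0,0],[0,0,-0.15]],[[0,0,0],[0,0,-0.15]]]' 0.07 | head -2; done
python3 -c "
from h import *
to(.4809,.3152,.190,np.pi-.1)"
```

```text
t: 3.7
ee_pos: [0.4585, 0.3101, 0.3039]
t: 4.2
ee_pos: [0.4585, 0.3101, 0.3039]
t: 4.7
ee_pos: [0.4585, 0.3101, 0.3039]
t: 5.2
ee_pos: [0.4585, 0.3101, 0.3039]
tool d [-0.0215  0.0083  0.1138] rot [-0.001  -0.0008 -0.0378] at [0.4585 0.3101 0.3039] F [ 0.02  0.03 -0.29] q6 -1.04 w 0.0701 t 5.2
```

```bash
python3 -m crank '[[[-0.0215,0.0083,0.02],[0,0,-0.038]],[[0,0,0.03],[0,0,0]],[[0,0,0.025],[0,0,0]],[[0,0,0],[0,0,0]]]' 0.06 | head -2
python3 - <<'E'
from h import *
p,d=snapshot("wrist"); W=pts("wrist",d); save("w3",p); h=W[...,2]
n,l,st,_=cv2.connectedComponentsWithStats(((h>.140)&(h<.152)).astype(np.uint8))
for i in range(1,n):
    if st[i,4]>400:
        q=W[l==i]; print(st[i],np.median(q[:,2]).round(4),cv2.minAreaRect(q[:,:2].astype(np.float32)))
to(.4809,.3152,.190,np.pi-.1)
E
```

```text
t: 5.6
ee_pos: [0.4791, 0.3146, 0.2257]
[ 250  243   59   50 2697] 0.1482 ((0.48044902086257935, 0.31728270649909973), (0.031025204807519913, 0.026020610705018044), 84.13040924072266)
tool d [-0.0009 -0.      0.0376] rot [-0.0026 -0.0043 -0.0054] at [0.4801 0.3154 0.2276] F [0.6  0.28 0.39] q6 -1.08 w 0.0599 t 5.65
```

View pics/w3.png

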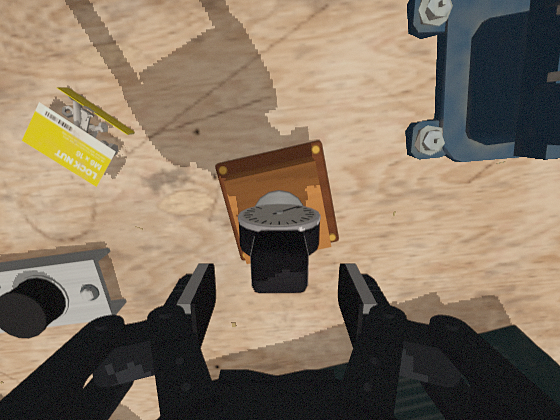

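The grip at (280,265) sits centred between the pads and the dial faces the wrist camera at (278,215). Descending and grasping.

```bash
python3 -m crank '[[[-0.0005,0.0008,0.018],[0,0,0]],[[0,0,0.018],[0,0,0]],[[0,0,0.002],[0,0,0]],[[0,0,0],[0,0,0]]]' | head -2
python3 -m crank '[[[0,0,0],[0,0,0]],[[0,0,0],[0,0,0]],[[0,0,0],[0,0,0]],[[0,0,0],[0,0,0]],[[0,0,0],[0,0,0]]]' 0.02
python3 -c "
from h import *
to(.4809,.3152,.190,np.pi-.1)"
```

```text
t: 6.05
ee_pos: [0.4819, 0.318, 0.192]
t: 6.55
ee_pos: [0.4819, 0.3183, 0.1923]
orientation: [0.161, 3.135, 0.0]
force: [-0.1, -2.9, 6.4]
grip_width: 0.0291
finger_force: 60.0
tool d [ 0.0007 -0.0032  0.0023] rot [ 0.0002  0.0021 -0.0024] at [0.4819 0.3183 0.1923] F [-0.1  -2.86  6.43] q6 -1.08 w 0.0291 t 6.55
```

```bash
python3 -m crank '[[[0,0,-0.015],[0,0,0]],[[0,0,-0.025],[0,0,0]],[[0,0,-0.03],[0,0,0]],[[0,0,-0.02],[0,0,0]],[[0,0,0],[0,0,0]]]' 
python3 -c "
from h import *
to(.5431,.0812,.282,np.pi-.1)"
```

```text
t: 7.05
ee_pos: [0.4825, 0.3192, 0.2836]
orientation: [0.161, 3.132, 0.005]
force: [1.1, 0.3, -3.2]
grip_width: 0.0291
finger_force: 59.8
tool d [-0.0846 -0.2306  0.0013] rot [ 0.0034  0.0056 -0.0026] at [0.4825 0.3192 0.2836] F [ 1.05  0.29 -3.19] q6 -1.08 w 0.0291 t 7.05
```

```bash
python3 -m crank '[[[-0.0141,-0.0384,0],[0,0,0]],[[-0.0141,-0.0384,0],[0,0,0]],[[-0.0141,-0.0384,0],[0,0,0]],[[-0.0141,-0.0384,0],[0,0,0]],[[-0.0141,-0.0384,0],[0,0,0]]]' |head -2
python3 -m crank '[[[-0.0141,-0.0384,0],[0,0,0]],[[0,0,0.01],[0,0,0]],[[0,0,0.01],[0,0,0]],[[0,0,0],[0,0,0]],[[0,0,0],[0,0,0]]]'
python3 - <<'E'
from h import *
p,d=snapshot("wrist"); W=pts("wrist",d); save("w4",p); h=W[...,2]
n,l,st,_=cv2.connectedComponentsWithStats(((h>.05)&(h<.068)).astype(np.uint8))
for i in range(1,n):
    if st[i,4]>300:
        q=W[l==i]; print(st[i],np.median(q[:,2]).round(4),cv2.minAreaRect(q[:,:2].astype(np.float32)),cv2.minEnclosingCircle(q[:,:2].astype(np.float32)))
to(.5431,.0812,.24,np.pi-.1)
E
```

```text
t: 7.55
ee_pos: [0.531, 0.1188, 0.2791]
t: 8.05
ee_pos: [0.5408, 0.0817, 0.2598]
orientation: [-0.159, -3.135, -0.001]
force: [0.7, 0.0, -2.8]
grip_width: 0.0291
finger_force: 60.9
[250 183  52  27 512] 0.0592 ((0.530868411064148, 0.08386658877134323), (0.04577253758907318, 0.021954353898763657), 79.3746337890625) ((0.5416573286056519, 0.08184253424406052), 0.022986266762018204)
[ 151  196   54   51 2094] 0.0608 ((0.5465859770774841, -0.007897825911641121), (0.046292319893836975, 0.04594136029481888), 2.151519536972046) ((0.5465840101242065, -0.007925298064947128), 0.023662738502025604)
[  57  209   54   49 2023] 0.0578 ((0.5497578978538513, -0.09737282991409302), (0.0462263785302639, 0.046401556581258774), 20.59950828552246) ((0.549393355846405, -0.09768012166023254), 0.024038275703787804)
[ 441  309  119   34 1521] 0.0588 ((0.6886219382286072, 0.299119770526886), (0.0038571783807128668, 0.1199948638677597), 8.127337455749512) ((0.6885547637939453, 0.29911014437675476), 0.06009821221232414)
tool d [-0.0019 -0.0004  0.0204] rot [ 0.0001 -0.0013 -0.0009] at [0.5413 0.0818 0.2604] F [ 0.18 -1.05 -3.15] q6 -1.52 w 0.0291 t 8.1
```

View pics/w4.png

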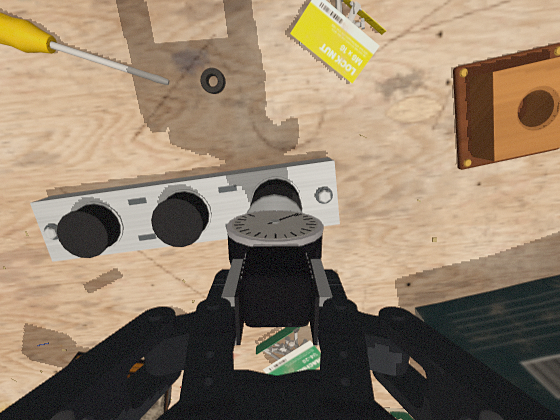

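The wrist view shows the gauge over the left mount, with the dial at (275,225) and its hand at the zero side. The other mounts are at (180,215) and (88,230). Lowering in steps.

```bash
python3 -m crank '[[[-0.0019,0,0.008],[0,0,0]],[[0,0,0.008],[0,0,0]],[[0,0,0.004],[0,0,0]],[[0,0,0],[0,0,0]],[[0,0,0],[0,0,0]]]' | sed -n 2,4p
for i in 1 2; do python3 -m crank '[[[0,0,0.001],[0,0,0]],[[0,0,0.001],[0,0,0]],[[0,0,0],[0,0,0]]]' | sed -n 2,4p; done
```

```text
ee_pos: [0.5437, 0.0804, 0.2408]
orientation: [-0.161, -3.137, -0.0]
force: [-0.2, 1.0, -2.4]
ee_pos: [0.5437, 0.0803, 0.239]
orientation: [0.162, 3.137, 0.0]
force: [-0.3, 0.8, -2.9]
ee_pos: [0.5438, 0.0803, 0.237]
orientation: [0.161, 3.137, -0.0]
force: [0.6, 0.2, -1.1]
```

```bash
for i in 1 2 3; do python3 -m crank '[[[0,0,0.0005],[0,0,0]],[[0,0,0.0005],[0,0,0]],[[0,0,0],[0,0,0]]]' | sed -n 2,4p; done
```

```text
ee_pos: [0.5438, 0.0803, 0.236]
orientation: [0.161, 3.137, -0.0]
force: [0.0, 0.5, -0.7]
ee_pos: [0.5438, 0.0803, 0.2349]
orientation: [0.161, 3.137, -0.0]
force: [-0.1, -0.3, -0.3]
ee_pos: [0.5438, 0.0803, 0.234]
orientation: [0.161, 3.137, -0.0]
force: [0.8, -1.2, 1.2]
```

```bash
for i in 1 2; do python3 -m crank '[[[0,0,0.0005],[0,0,0]],[[0,0,0],[0,0,0]]]' | sed -n 2,4p; done
```

```text
ee_pos: [0.5439, 0.0803, 0.2337]
orientation: [0.161, 3.137, -0.0]
force: [-0.6, -0.1, 1.5]
ee_pos: [0.544, 0.0803, 0.2334]
orientation: [0.161, 3.137, -0.0]
force: [-0.8, -1.1, 4.5]
```

```bash
for i in 1 2; do python3 -m crank '[[[0,0,0.0005],[0,0,0]],[[0,0,0],[0,0,0]]]' | sed -n 2,4p; done
```

```text
ee_pos: [0.544, 0.0803, 0.2332]
orientation: [0.161, 3.136, -0.0]
force: [-0.1, -0.3, 7.3]
ee_pos: [0.5441, 0.0803, 0.233]
orientation: [0.161, 3.136, -0.0]
force: [-1.7, -0.8, 8.2]
```

```bash
python3 -m crank '[[[0,0,0.0006],[0,0,0]],[[0,0,0],[0,0,0]],[[0,0,0],[0,0,0]],[[0,0,0],[0,0,0]],[[0,0,0],[0,0,0]]]' | sed -n 2,4p;  for i in 1 2; do python3 -m crank '[[[0,0,0],[0,0,0]],[[0,0,0],[0,0,0]],[[0,0,0],[0,0,0]],[[0,0,0],[0,0,0]],[[0,0,0],[0,0,0]]]' | sed -n 2,4p; done
cat > dial.py <<'E'
from h import *; import sys
# unwarp the dial face plane: gauge -x side, 12 mm from axis, centre 62 mm above origin, normal tilted about y
p,d=snapshot("wrist"); c=calibration("wrist"); K=c["mtx"]; T=np.linalg.inv(c["cam_to_world"])
from scipy.spatial.transform import Rotation as Ro
s=monitor.state(); R=Ro.from_rotvec(s["orientation"]).as_matrix(); o=s["ee_pos"]
# tool axes: +x to the dial side, z down; looking at dial: right = tool -y? (view dir -x_tool, up -z): right = view x up
n=R[:,0]; up=-R[:,2]; right=np.cross(-n,up)
a=np.array([[i,j] for i in(-1,1) for j in(-1,1)])*.032
ctr=o+n*.0125-up*.112
q=np.array([ctr+r*right+u*up for r,u in a]); qc=q@T[:3,:3].T+T[:3,3]; px=(qc@K.T); px=(px[:,:2]/px[:,2:]).astype(np.float32)
dst=((a*[1,-1]/.032+1)*140).astype(np.float32)
H=cv2.getPerspectiveTransform(px,dst); w=cv2.warpPerspective(p,H,(280,280),flags=cv2.INTER_CUBIC); print(px.round())
x0,y0=px.min(0).astype(int)-12; x1,y1=px.max(0).astype(int)+12
raw=cv2.resize(p[max(y0,0):y1,max(x0,0):x1],None,fx=4,fy=4,interpolation=cv2.INTER_CUBIC)[:300,:510]
out=np.zeros((max(280,raw.shape[0]),290+raw.shape[1],3),np.uint8); out[:280,:280]=w; out[:raw.shape[0],290:]=raw; save(sys.argv[1],out)
np.savez(sys.argv[1]+".npz",p=p,w=w); print(s["force"].round(1),s["t"])
E
python3 dial.py d1
```

```text
ee_pos: [0.5441, 0.0803, 0.2328]
orientation: [0.161, 3.136, -0.0]
force: [-2.2, -1.0, 10.9]
ee_pos: [0.5441, 0.0803, 0.2328]
orientation: [0.161, 3.136, -0.0]
force: [-2.0, -0.6, 11.1]
ee_pos: [0.5441, 0.0803, 0.2328]
orientation: [0.161, 3.136, -0.0]
force: [-1.5, -0.6, 10.6]
[[321. 212.]
 [337. 248.]
 [230. 212.]
 [212. 248.]]
[-1.8 -1.2 10.3] 12.45
```

View pics/d1.png

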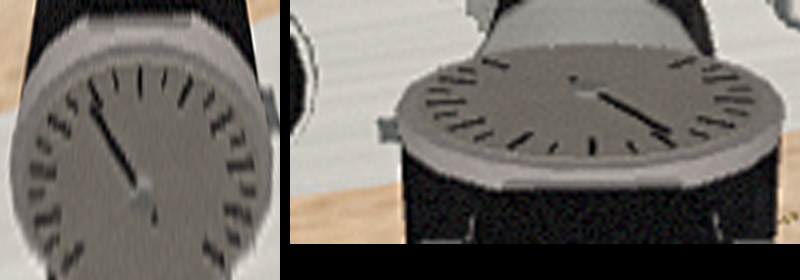

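The dial crop shows the hub at (143,190), the hand tip at (93,100) and the 0 mark at (70,262). That is about 106° clockwise from 0, or 1.85 rad, so the left mount reads soft. On to the middle one.

```bash
python3 -m crank '[[[0,0,-0.01],[0,0,0]],[[0,0,-0.01],[0,0,0]],[[-0.004,-0.0293,0],[0,0,0]],[[-0.004,-0.0293,0],[0,0,0]],[[-0.0038,-0.0292,0],[0,0,0]]]' | sed -n 2,4p; python3 -m crank '[[[0,0,0.005],[0,0,0]],[[0,0,0.003],[0,0,0]],[[0,0,0],[0,0,0]],[[0,0,0],[0,0,0]]]' | sed -n 2,4p
python3 -c "
from h import *
to(.547,-.0082,.2385,np.pi-.1)"
```

```text
ee_pos: [0.5462, -0.0087, 0.2512]
orientation: [-0.16, -3.137, -0.001]
force: [0.9, 0.7, -3.6]
ee_pos: [0.5461, -0.0072, 0.243]
orientation: [-0.159, -3.136, -0.001]
force: [-0.6, -0.0, -3.3]
tool d [-0.001  -0.0009  0.0045] rot [ 0.0004 -0.0011 -0.0016] at [ 0.5461 -0.0072  0.243 ] F [-0.61 -0.05 -3.27] q6 -1.69 w 0.0286 t 13.35
```

```bash
python3 -m crank '[[[-0.001,-0.0009,0.003],[0,0,0]],[[0,0,0.0025],[0,0,0]],[[0,0,0],[0,0,0]]]' | sed -n 2,4p; for i in 1 2 3; do python3 -m crank '[[[0,0,0.0005],[0,0,0]],[[0,0,0],[0,0,0]]]' | sed -n 2,4p; done
```

```text
ee_pos: [0.5476, -0.0087, 0.2378]
orientation: [0.161, 3.137, 0.001]
force: [-0.9, -0.2, -0.1]
ee_pos: [0.5475, -0.0089, 0.2375]
orientation: [0.162, 3.137, 0.001]
force: [0.6, 1.4, 0.3]
ee_pos: [0.5475, -0.009, 0.237]
orientation: [0.162, 3.137, 0.001]
force: [0.5, 2.6, -0.2]
ee_pos: [0.5475, -0.0091, 0.2364]
orientation: [0.162, 3.137, 0.001]
force: [0.0, 3.7, 1.7]
```

```bash
for i in 1 2 3; do python3 -m crank '[[[0,0,0.0005],[0,0,0]],[[0,0,0],[0,0,0]]]' | sed -n 2,4p; done
```

```text
ee_pos: [0.5475, -0.0091, 0.2359]
orientation: [0.162, 3.137, 0.001]
force: [1.1, 2.2, 0.4]
ee_pos: [0.5475, -0.0091, 0.2354]
orientation: [0.162, 3.137, 0.0]
force: [0.5, 3.1, 1.8]
ee_pos: [0.5476, -0.0091, 0.2352]
orientation: [0.162, 3.137, 0.0]
force: [-0.0, 3.6, 4.3]
```

```bash
python3 -m crank '[[[0,0,0.0005],[0,0,0]],[[0,0,0.0005],[0,0,0]],[[0,0,0],[0,0,0]]]' | sed -n 2,4p; python3 -m crank '[[[0,0,0.0005],[0,0,0]],[[0,0,0],[0,0,0]],[[0,0,0],[0,0,0]]]' | sed -n 2,4p
```

```text
ee_pos: [0.5477, -0.0092, 0.2349]
orientation: [0.161, 3.136, 0.0]
force: [-1.0, 3.0, 8.7]
ee_pos: [0.5477, -0.0092, 0.2347]
orientation: [0.161, 3.136, -0.0]
force: [-1.0, 3.1, 10.6]
```

```bash
for i in 1 2 3; do python3 -m crank '[[[0,0,0],[0,0,0]],[[0,0,0],[0,0,0]],[[0,0,0],[0,0,0]],[[0,0,0],[0,0,0]],[[0,0,0],[0,0,0]]]' | sed -n 2,4p; done; python3 dial.py d2
cat > read.py <<'E'
import numpy as np,sys,cv2
# darkest ray from the hub, between r=40 and 90 px in the rectified dial
for f in sys.argv[1:]:
    g=cv2.cvtColor(np.load(f)["w"],cv2.COLOR_RGB2GRAY); b=[]
    for a in np.arange(0,4.8,.02):
        t=a-2.356; r=np.arange(25,85); b.append(g[(190-r*np.cos(t)).astype(int).clip(0,279),(143+r*np.sin(t)).astype(int).clip(0,279)].mean())
    b=np.array(b); print(f,"rad",np.argmin(b)*.02,"dark",b.min().round(),"median",np.median(b))
E
python3 read.py d1.npz d2.npz
```

```text
ee_pos: [0.5477, -0.0092, 0.2347]
orientation: [0.161, 3.136, -0.0]
force: [-1.1, 3.1, 10.7]
ee_pos: [0.5477, -0.0091, 0.2347]
orientation: [0.161, 3.136, -0.0]
force: [-0.3, 3.7, 10.4]
ee_pos: [0.5477, -0.0092, 0.2347]
orientation: [0.161, 3.136, -0.0]
force: [-1.6, 2.9, 11.4]
[[321. 212.]
 [337. 248.]
 [230. 212.]
 [212. 248.]]
[-1.3  3.  11.4] 17.0
d1.npz rad 1.78 dark 15.0 median 105.10833333333332
d2.npz rad 3.46 dark 34.0 median 106.07499999999999
```

View pics/d2.png

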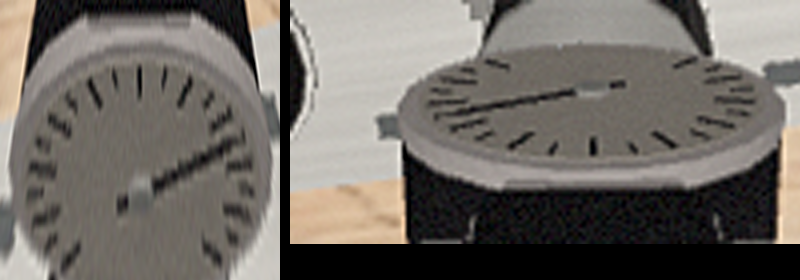

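The middle dial's hand points to upper right, from hub (143,190) to (235,140). It reads about 3.46 rad, so this mount is sound. Next is the right one.

```bash
python3 -m crank '[[[0,0,-0.01],[0,0,0]],[[0,0,-0.01],[0,0,0]],[[-0.0038,-0.0294,0],[0,0,0]],[[-0.0038,-0.0294,0],[0,0,0]],[[-0.0038,-0.0293,0],[0,0,0]]]' | sed -n 2,4p; python3 -m crank '[[[0,0,0.008],[0,0,0]],[[0,0,0.003],[0,0,0]],[[0,0,0],[0,0,0]],[[0,0,0],[0,0,0]]]' | sed -n 2,4p
python3 -c "
from h import *
to(.5503,-.098,.235,np.pi-.1)"
```

```text
ee_pos: [0.5491, -0.0992, 0.2531]
orientation: [-0.159, -3.136, 0.002]
force: [0.1, 0.2, -3.0]
ee_pos: [0.5492, -0.0971, 0.242]
orientation: [-0.159, -3.136, -0.001]
force: [-0.4, 0.0, -3.3]
tool d [-0.0012 -0.0008  0.007 ] rot [ 0.0003 -0.0014 -0.0015] at [ 0.5492 -0.0971  0.242 ] F [-0.37  0.03 -3.27] q6 -1.84 w 0.0288 t 17.9
```

```bash
python3 -m crank '[[[-0.001,0,0.003],[0,0,0]],[[0,0,0.003],[0,0,0]],[[0,0,0.001],[0,0,0]],[[0,0,0],[0,0,0]]]' | sed -n 2,4p; for i in 1 2 3; do python3 -m crank '[[[0,0,0.0005],[0,0,0]],[[0,0,0],[0,0,0]]]' | sed -n 2,4p; done
```

```text
ee_pos: [0.551, -0.0978, 0.2355]
orientation: [0.161, 3.137, 0.0]
force: [1.2, 0.7, -1.6]
ee_pos: [0.5509, -0.0979, 0.235]
orientation: [0.162, 3.137, 0.001]
force: [0.6, 1.5, -1.1]
ee_pos: [0.5509, -0.098, 0.2345]
orientation: [0.162, 3.137, 0.0]
force: [0.6, 1.7, -0.3]
ee_pos: [0.5508, -0.098, 0.2339]
orientation: [0.162, 3.137, 0.0]
force: [-0.1, 1.3, 0.5]
```

```bash
for i in 1 2 3 4; do python3 -m crank '[[[0,0,0.0005],[0,0,0]],[[0,0,0],[0,0,0]]]' | sed -n 2,4p; done
```

```text
ee_pos: [0.5508, -0.0981, 0.2334]
orientation: [0.162, 3.137, 0.0]
force: [0.9, 0.9, 1.3]
ee_pos: [0.5508, -0.0981, 0.2329]
orientation: [0.162, 3.137, 0.0]
force: [0.7, 1.8, 0.7]
ee_pos: [0.5508, -0.0981, 0.2325]
orientation: [0.161, 3.137, -0.0]
force: [1.2, 2.0, 1.9]
ee_pos: [0.5509, -0.0981, 0.2322]
orientation: [0.161, 3.137, -0.0]
force: [0.6, 1.7, 4.2]
```

```bash
python3 -m crank '[[[0,0,0.0005],[0,0,0]],[[0,0,0.0005],[0,0,0]],[[0,0,0],[0,0,0]]]' | sed -n 2,4p; python3 -m crank '[[[0,0,0.0005],[0,0,0]],[[0,0,0],[0,0,0]],[[0,0,0],[0,0,0]]]' | sed -n 2,4p;for i in 1 2 3; do python3 -m crank '[[[0,0,0],[0,0,0]],[[0,0,0],[0,0,0]],[[0,0,0],[0,0,0]],[[0,0,0],[0,0,0]],[[0,0,0],[0,0,0]]]' | sed -n 2,4p; done; python3 dial.py d3; python3 read.py d3.npz
```

```text
ee_pos: [0.551, -0.0982, 0.2319]
orientation: [0.161, 3.136, -0.0]
force: [0.3, 2.9, 8.1]
ee_pos: [0.551, -0.0981, 0.2318]
orientation: [0.161, 3.136, -0.0]
force: [-0.1, 2.1, 9.9]
ee_pos: [0.551, -0.0982, 0.2317]
orientation: [0.161, 3.136, -0.0]
force: [-0.1, 1.5, 10.6]
ee_pos: [0.551, -0.0982, 0.2317]
orientation: [0.161, 3.136, -0.0]
force: [-0.4, 3.6, 11.0]
ee_pos: [0.551, -0.0982, 0.2318]
orientation: [0.161, 3.136, -0.001]
force: [-0.6, 3.5, 11.1]
[[321. 212.]
 [337. 248.]
 [230. 212.]
 [212. 248.]]
[-0.4  2.8 10.9] 21.85
d3.npz rad 3.3000000000000003 dark 30.0 median 104.85
```

The right mount reads 3.30 rad, so it is sound and the left mount is the perished one. Returning the gauge.

```bash
python3 -m crank '[[[0,0,-0.01],[0,0,0]],[[0,0,-0.02],[0,0,0]],[[0,0,-0.022],[0,0,0]],[[0.0122,0.0451,0],[0,0,0]],[[0.0122,0.0451,0],[0,0,0]]]' | sed -n 2,4p; python3 -m crank '[[[0.0122,0.0451,0],[0,0,0]],[[0.0122,0.0451,0],[0,0,0]],[[0.0122,0.0451,0],[0,0,0]],[[0.0122,0.0451,0],[0,0,0]],[[0.0122,0.0451,0],[0,0,0]]]' | sed -n 2,4p;  python3 -m crank '[[[0.0122,0.0451,0],[0,0,0]],[[0.0122,0.0451,0],[0,0,0]],[[0,0,0],[0,0,0]],[[0,0,0],[0,0,0]],[[0,0,0],[0,0,0]]]' | sed -n 2,4p
python3 - <<'E'
from h import *
p,d=snapshot("wrist"); W=pts("wrist",d); save("w5",p); h=W[...,2]
n,l,st,_=cv2.connectedComponentsWithStats(((h>.004)&(h<.012)).astype(np.uint8))
for i in range(1,n):
    if st[i,4]>300:
        q=W[l==i]; print(st[i],cv2.minAreaRect(q[:,:2].astype(np.float32)))
to(.4822,.3172,.235,np.pi-.1)
E
```

```text
ee_pos: [0.5353, -0.0068, 0.2823]
orientation: [-0.166, -3.137, 0.003]
force: [1.4, 0.7, -2.9]
ee_pos: [0.4969, 0.2255, 0.2814]
orientation: [-0.16, -3.135, 0.005]
force: [0.7, 0.8, -3.0]
ee_pos: [0.4828, 0.3156, 0.2815]
orientation: [-0.162, -3.136, 0.004]
force: [0.1, -0.1, -3.8]
[ 385    0   46  151 1150] ((0.3882012367248535, 0.4554833173751831), (0.14194761216640472, 0.043368853628635406), 3.591123342514038)
[ 223  132  105   88 2002] ((0.4797157049179077, 0.31625959277153015), (0.09921492636203766, 0.09975986182689667), 6.643003940582275)
[  2 153  24  21 330] ((0.4254973828792572, 0.03448396176099777), (0.021497206762433052, 0.021567562595009804), 39.57760238647461)
[263 178  28  19 395] ((0.4803648293018341, 0.3160164952278137), (0.030081283301115036, 0.019335441291332245), 82.6236801147461)
[410 294  75  21 317] ((0.649894654750824, 0.5113987922668457), (0.002994049107655883, 0.08982712030410767), 9.92995834350586)
[233 334  79  22 342] ((0.688605785369873, 0.2877017855644226), (0.0039881751872599125, 0.10641074925661087), 8.979990005493164)
tool d [0.001  0.0019 0.0467] rot [-0.0019 -0.0013 -0.0041] at [0.4831 0.3153 0.2817] F [-1.08 -1.06 -2.34] q6 -1.08 w 0.0289 t 23.4
```

View pics/w5.png

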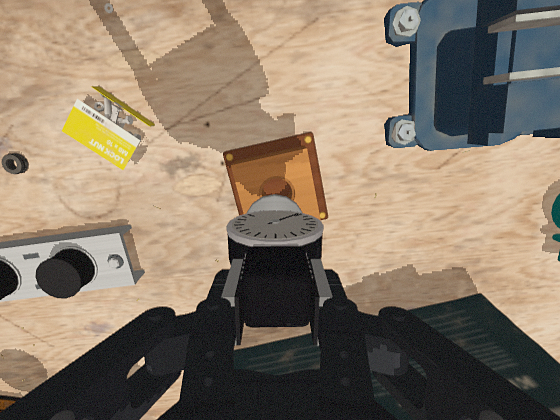

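The bore at (275,188) is just behind the barrel as expected. Correcting by 1.5 mm and descending gently.

```bash
python3 -m crank '[[[0.0015,0.0016,0.02],[0,0,0]],[[0,0,0.03],[0,0,0]],[[0,0,0],[0,0,0]]]' | sed -n 2,4p; for i in 1 2; do python3 -m crank '[[[0,0,0.005],[0,0,0]],[[0,0,0.005],[0,0,0]],[[0,0,0.005],[0,0,0]],[[0,0,0],[0,0,0]]]' | sed -n 2,4p; done
```

```text
ee_pos: [0.4799, 0.3159, 0.2289]
orientation: [-0.165, -3.129, 0.007]
force: [-0.6, -0.2, -2.9]
ee_pos: [0.4818, 0.3185, 0.2173]
orientation: [-0.162, -3.137, 0.0]
force: [-1.0, 0.1, -3.1]
ee_pos: [0.4812, 0.3185, 0.2014]
orientation: [-0.161, -3.136, 0.001]
force: [-0.7, -0.3, -3.1]
```

```bash
python3 -m crank '[[[0,0,0.004],[0,0,0]],[[0,0,0.003],[0,0,0]],[[0,0,0.001],[0,0,0]],[[0,0,0],[0,0,0]]]' | sed -n 2,4p; for i in 1 2; do python3 -m crank '[[[0,0,0.0007],[0,0,0]],[[0,0,0],[0,0,0]]]' | sed -n 2,4p; done
```

```text
ee_pos: [0.4817, 0.3186, 0.1941]
orientation: [-0.161, -3.137, 0.0]
force: [0.1, -0.2, -2.0]
ee_pos: [0.4818, 0.3187, 0.1937]
orientation: [0.161, 3.137, 0.0]
force: [0.2, -0.5, -3.2]
ee_pos: [0.4818, 0.3186, 0.1929]
orientation: [0.161, 3.137, 0.0]
force: [-0.9, 0.1, -3.0]
```

```bash
python3 -m crank '[[[0,0,0.0007],[0,0,0]],[[0,0,0],[0,0,0]]]' | sed -n 2,4p;  python3 -m crank '[[[0,0,0.0005],[0,0,0]],[[0,0,0],[0,0,0]]]' | sed -n 2,4p; python3 -m crank '[[[0,0,0],[0,0,0]],[[0,0,0],[0,0,0]],[[0,0,0],[0,0,0]]]' 0.06 | sed -n 2,5p; python3 -m crank '[[[0,0,-0.02],[0,0,0]],[[0,0,-0.04],[0,0,0]],[[0,0,-0.03],[0,0,0]],[[0,0,0],[0,0,0]],[[0,0,0],[0,0,0]]]' | sed -n 2,5p
python3 - <<'E'
from h import *
p,d=snapshot("wrist"); W=pts("wrist",d); h=W[...,2]
n,l,st,_=cv2.connectedComponentsWithStats(((h>.136)&(h<.158)).astype(np.uint8))
for i in range(1,n):
    if st[i,4]>300:
        q=W[l==i]; print(st[i],np.median(q[:,2]),cv2.minAreaRect(q[:,:2].astype(np.float32)))
to(.5425,.0815,.283,np.pi/2+.037)
E
```

```text
ee_pos: [0.4818, 0.3187, 0.1924]
orientation: [0.161, 3.137, 0.0]
force: [0.3, -0.4, -1.6]
ee_pos: [0.4819, 0.3187, 0.1924]
orientation: [0.161, 3.137, 0.0]
force: [-0.9, -1.2, 4.1]
ee_pos: [0.4819, 0.3187, 0.1917]
orientation: [0.161, 3.137, 0.0]
force: [0.1, -0.3, -0.1]
grip_width: 0.0598
ee_pos: [0.4819, 0.3187, 0.2823]
orientation: [0.161, 3.136, 0.001]
force: [-1.2, -0.1, -0.1]
grip_width: 0.0599
[ 252  207   44   38 1576] 0.14522645569487255 ((0.4775950610637665, 0.3174957036972046), (0.030651206150650978, 0.0254546869546175), 84.57463073730469)
[396 409  50  11 318] 0.1396576352028516 ((0.6657385230064392, 0.4254593253135681), (0.0039036590605974197, 0.038325417786836624), 9.2005615234375)
tool d [-0.0852 -0.2294 -0.0018] rot [-1.100e-03 -4.000e-04  1.431e+00] at [0.4813 0.3185 0.2812] F [-0.35 -0.65 -0.95] q6 -1.08 w 0.0599 t 26.55
```

```bash
python3 -m crank '[[[-0.0142,-0.0382,0],[0,0,0]],[[-0.0142,-0.0382,0],[0,0,0]],[[-0.0142,-0.0382,0],[0,0,0]],[[-0.0142,-0.0382,0],[0,0,0]],[[-0.0142,-0.0382,0],[0,0,0]]]' 0.075| sed -n 2,2p; python3 -m crank '[[[-0.0142,-0.0382,0],[0,0,0]],[[0,0,0],[0,0,0.143]],[[0,0,0],[0,0,0.143]],[[0,0,0],[0,0,0.143]],[[0,0,0],[0,0,0.143]]]' | sed -n 2,2p; python3 -m crank '[[[0,0,0],[0,0,0.143]],[[0,0,0],[0,0,0.143]],[[0,0,0],[0,0,0.143]],[[0,0,0],[0,0,0.143]],[[0,0,0],[0,0,0.143]]]' | sed -n 2,2p; python3 -m crank '[[[0,0,0],[0,0,0.143]],[[0,0,0.04],[0,0,0]],[[0,0,0.04],[0,0,0]],[[0,0,0],[0,0,0]],[[0,0,0],[0,0,0]]]' | sed -n 2,2p; 
python3 - <<'E'
from h import *
p,d=snapshot("wrist"); W=pts("wrist",d); h=W[...,2]
n,l,st,_=cv2.connectedComponentsWithStats(((h>.05)&(h<.068)).astype(np.uint8))
for i in range(1,n):
    if st[i,4]>300:
        q=W[l==i]; print(st[i],np.median(q[:,2]),cv2.minEnclosingCircle(q[:,:2].astype(np.float32)))
to(.5425,.0815,.108,np.pi/2+.037)
E
```

```text
ee_pos: [0.5321, 0.1199, 0.2799]
ee_pos: [0.5421, 0.0816, 0.2797]
ee_pos: [0.5421, 0.0819, 0.2798]
ee_pos: [0.5422, 0.0819, 0.2005]
[ 247  197   65   63 3202] 0.060125073871831 ((0.5443075299263, 0.08201068639755249), 0.023587852716445923)
[ 250  305   59   57 2592] 0.06161830233553499 ((0.5476354956626892, -0.007977248169481754), 0.023709634318947792)
tool d [-0.0004 -0.0008  0.0939] rot [-0.0002 -0.0001  0.001 ] at [0.5433 0.0819 0.2019] F [ 0.15 -0.28  0.84] q6 -0.09 w 0.075 t 28.6
```

```bash
python3 -m crank '[[[0,0,0.04],[0,0,0]],[[0,0,0.03],[0,0,0]],[[0,0,0.018],[0,0,0]],[[0,0,0.004],[0,0,0]],[[0,0,0],[0,0,0]]]' | sed -n 2,5p; python3 -m crank '[[[0,0,0],[0,0,0]],[[0,0,0],[0,0,0]],[[0,0,0],[0,0,0]],[[0,0,0],[0,0,0]],[[0,0,0],[0,0,0]]]' 0.03| sed -n 2,6p
```

```text
ee_pos: [0.544, 0.0819, 0.1108]
orientation: [2.178, 2.262, 0.002]
force: [0.5, -1.2, -0.7]
grip_width: 0.0753
ee_pos: [0.5439, 0.0819, 0.1114]
orientation: [2.177, 2.262, 0.003]
force: [-1.3, -0.3, 6.1]
grip_width: 0.0445
finger_force: 60.2
```

Gripped with no rail contact. Lifting straight up.

```bash
python3 -m crank '[[[0,0,-0.006],[0,0,0]],[[0,0,-0.01],[0,0,0]],[[0,0,-0.015],[0,0,0]],[[0,0,-0.03],[0,0,0]],[[0,0,-0.04],[0,0,0]]]' | sed -n 2,6p
python3 -m crank '[[[0,0,-0.03],[0,0,0]],[[0,0,0],[0,0,0]],[[0,0,0],[0,0,0]]]' | sed -n 2,6p
python3 - <<'E'
from h import *
p,d=snapshot("scene"); W=pts("scene",d); save("s2",p)
z=np.load("w1.npz"); h=z["W"][...,2]; u=np.mgrid[0:420,0:560][1]
for W2,nm in((z["W"],"w1"),(W,"scene")):
    x,y,h=W2[...,0],W2[...,1],W2[...,2]
    m=(abs(h-.034)<.004)&(x>.43)&(x<.64)&(y<-.25)&(y>-.42); q=W2[m]; print(nm,m.sum(),q[:,:2].min(0),q[:,:2].max(0),cv2.minAreaRect(q[:,:2].astype(np.float32)))
    m=(h>.001)&(h<.007)&(x>.45)&(x<.61)&(y<-.27)&(y>-.40); q=W2[m]; print("floor",m.sum(),q[:,:2].min(0),q[:,:2].max(0))
a=cv2.resize(p[190:270,340:450],None,fx=5,fy=5,interpolation=cv2.INTER_CUBIC); save("s2c",a)
to(.53,-.33,.22,np.pi/2+.037)
E
```

```text
ee_pos: [0.5416, 0.0819, 0.2107]
orientation: [-2.177, -2.26, 0.005]
force: [-0.3, -0.0, -1.8]
grip_width: 0.0445
finger_force: 61.5
ee_pos: [0.5427, 0.082, 0.2415]
orientation: [2.178, 2.263, 0.001]
force: [-0.8, 0.0, -2.4]
grip_width: 0.0445
finger_force: 61.5
w1 1455 [ 0.44404694 -0.35326937] [ 0.60980067 -0.26679739] ((0.5282062888145447, -0.30899813771247864), (0.16572824120521545, 0.08291488885879517), 2.0987324714660645)
floor 6071 [ 0.45023516 -0.3771857 ] [ 0.60673148 -0.27000418]
scene 134 [ 0.44004301 -0.41845974] [ 0.61353618 -0.26989592] ((0.5275518894195557, -0.345035195350647), (0.17192047834396362, 0.14914071559906006), 1.6454617977142334)
floor 282 [ 0.45026845 -0.39986069] [ 0.60798545 -0.27017945]
tool d [-0.4112 -0.0277  0.0204] rot [-0.0015 -0.0001  0.0011] at [0.5421 0.082  0.2404] F [-0.51  0.2  -2.36] q6 -0.09 w 0.0447 t 30.45
```

View pics/s2.png

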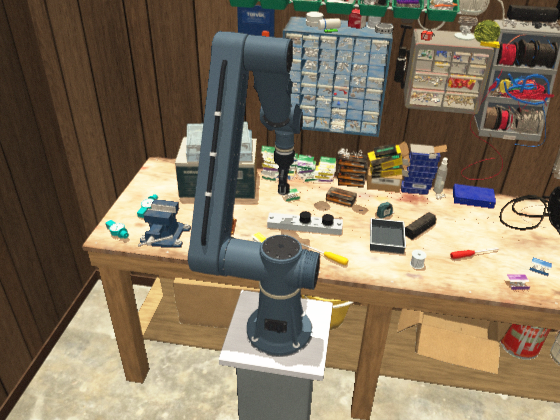

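The two remaining mounts are at (305,217) and (328,217), the rail's left hole is empty, and the tray is at (387,235). Carrying over.

```bash
for i in 1; do python3 -m crank '[[[-0.0461,-0.0034,0],[0,0,0]],[[-0.0461,-0.0034,0],[0,0,0]],[[-0.0461,-0.0034,0],[0,0,0]],[[-0.0461,-0.0034,0],[0,0,0]],[[-0.0461,-0.0034,0],[0,0,0]]]' | sed -n 2,2p; done;  python3 -m crank '[[[-0.0461,-0.0034,0],[0,0,0]],[[-0.0461,-0.0034,0],[0,0,0]],[[-0.0461,-0.0034,0],[0,0,0]],[[-0.0461,-0.0034,0],[0,0,0]],[[0,0,0],[0,0,0]]]' | sed -n 2,2p;python3 -m crank '[[[0,0,0],[0,0,0]],[[0,0,0.02],[0,0,0]]]' | sed -n 2,2p;
python3 - <<'E'
from h import *
p,d=snapshot("wrist"); W=pts("wrist",d); x,y,h=W[...,0],W[...,1],W[...,2]
m=(abs(h-.034)<.004)&(x>.42)&(x<.64)&(y<-.25)&(y>-.42); q=W[m]; print(m.sum(),q[:,:2].min(0),q[:,:2].max(0))
to(.527,-.334,.106,np.pi/2+.037)
E
```

```text
ee_pos: [0.5334, -0.1503, 0.2386]
ee_pos: [0.5274, -0.3403, 0.2387]
ee_pos: [0.5286, -0.3334, 0.2213]
2102 [ 0.44243363 -0.40201371] [ 0.60939716 -0.26415336]
tool d [-0.0034  0.0007  0.1106] rot [-0.0049 -0.0055  0.0017] at [ 0.5267 -0.3312  0.2166] F [-0.05  1.58 -3.94] q6 -0.78 w 0.044 t 31.7
```

```bash
python3 -m crank '[[[0,0,0.04],[0,0,0]],[[0,0,0.04],[0,0,0]],[[0,0,0.02],[0,0,0]],[[0,0,0.01],[0,0,0]],[[0,0,0],[0,0,0]]]' | sed -n 2,4p; python3 -m crank '[[[0,0,0],[0,0,0]],[[0,0,0],[0,0,0]],[[0,0,0],[0,0,0]]]' 0.075| sed -n 2,5p; python3 -m crank '[[[0,0,-0.02],[0,0,0]],[[0,0,-0.04],[0,0,0]],[[0,0,-0.05],[0,0,0]],[[0,0,-0.04],[0,0,0]],[[0,0,0],[0,0,0]]]' | sed -n 2,4p;python3 -m crank '[[[0,0,0],[0,0,0]],[[0,0,0],[0,0,0]],[[0,0,0],[0,0,0]]]' | sed -n 2,4p
python3 - <<'E'
from h import *
p,d=snapshot("wrist"); a=p
W=pts("wrist",d); x,y,h=W[...,0],W[...,1],W[...,2]; m=(h>.02)&(abs(x-.527)<.06)&(abs(y+.333)<.05)&(h<.09); print(W[m].min(0),W[m].max(0),np.median(W[m],0))
p2,d2=snapshot("top"); s,ds=snapshot("scene"); 
out=np.zeros((560,800,3),np.uint8); out[:300,:400]=cv2.resize(a,(400,300))
out[:300,400:800]=cv2.resize(p2[195:270,200:300],(400,300),interpolation=cv2.INTER_CUBIC)
out[300:560,:400]=cv2.resize(s[190:255,200:300],(400,260),interpolation=cv2.INTER_CUBIC); out[300:560,400:]=cv2.resize(s[200:265,340:440],(400,260),interpolation=cv2.INTER_CUBIC); save("fin",out)
W=pts("top",d2); h=W[...,2]; n,l,st,_=cv2.connectedComponentsWithStats(((h>.05)&(h<.075)).astype(np.uint8)[195:240,260:360])
for i in range(1,n):
    if st[i,4]>40: q=W[195:240,260:360][l==i]; print(st[i],q.mean(0))
E
```

```text
ee_pos: [0.5275, -0.3318, 0.109]
orientation: [-2.174, -2.261, -0.0]
force: [1.1, -0.3, -0.6]
ee_pos: [0.529, -0.3345, 0.1125]
orientation: [2.176, 2.261, 0.0]
force: [-0.5, -0.6, 0.5]
grip_width: 0.0748
ee_pos: [0.5309, -0.3362, 0.2689]
orientation: [2.168, 2.252, 0.001]
force: [1.0, 0.1, 0.5]
ee_pos: [0.5274, -0.3332, 0.259]
orientation: [-2.176, -2.261, 0.0]
force: [-0.6, 0.1, 0.4]
[ 0.50379863 -0.35606447  0.02000968] [ 0.55168251 -0.30861004  0.0500161 ] [ 0.52793801 -0.32981582  0.04752182]
```

View pics/fin.png

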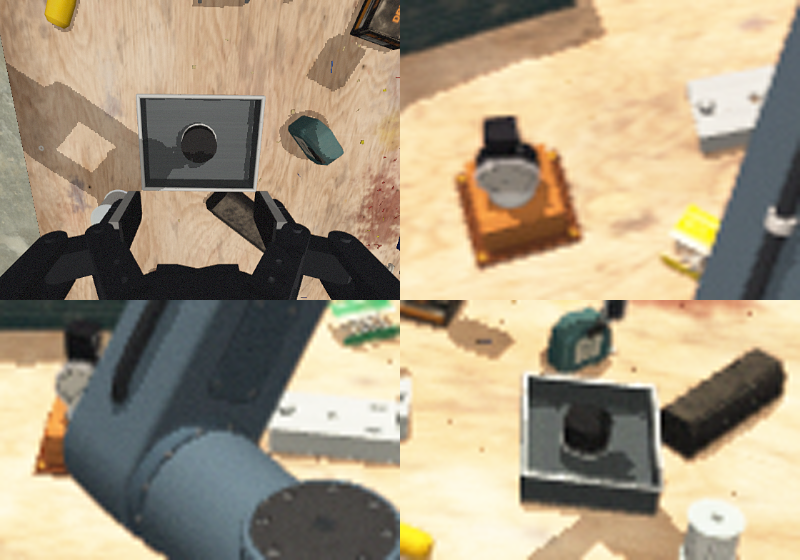

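The final views show the mount standing in the middle of the tray at (198,143), the gauge hanging in its stand at (505,175) and the left hole empty. Handing in.

```bash
python3 -c "
from cell import close_job
print(close_job())"
```

```text
the job is handed in; nothing more can be done
None
```

I handed the job in: the left mount read lowest (about 1.8 rad, against 3.46 for the middle and 3.30 for the right) and is now in the scrap tray, the gauge hangs back in its stand, and the two sound mounts were left in the rail; no verdict was returned.

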